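Reset the smoke alarm's sunken key

ROBOT

A 6-joint arm with a two-finger parallel gripper is mounted at the origin on the work surface. World frame = base frame: x ahead of the robot, y to its left, z up, the work surface at z = 0. Lengths are in m, angles in rad, forces in N, time in s.
With the tool pointing down it reaches from about 0.3 to 0.75 m from the base axis. Payload 8.5 kg.
Tool frame: the origin (TCP) lies midway between the tips of the shut fingers; the grasp point (between the pads) lies 19 mm behind it; z points along the fingers, y is the line along which they close (so a half turn about z gives the same grasp; the last joint's range is limited). The gripper opens to 88 mm and grips with 3 to 60 N. Pads are 18 mm wide; open, the fingers measure 123 mm over their backs; the gripper's body (75 mm by 187 mm) begins 45 mm behind the grasp point.
Start: joints at [-1.433, 0.381, 1.297, -0, 1.464, -0.215], TCP at [0.19, -0.516, 0.239] pointing down, gripper open.
Joint ranges: [-3.11, 3.11], [-0.89, 2.33], [0.22, 2.48], [-1.42, 4.56], [0.17, 2.85], [-2.88, 2.88]. Speed limits (rad/s): [2.39, 2.39, 3.14, 3.14, 3.14, 3.14].

INTERFACE

Orientations are given as a unit quaternion [x, y, z, w].
In Python, from station import arm, viewer gives the robot as it stands.
- The arm moves only by the tool carry_out, never from a script. Its argument "plan" is a list of rows, each a list of 5 numbers: the finger opening in mm, from 0 to 88.1, then the shift along the tool's x, y, z as a fraction of full scale, then the turn about the tool's z as a fraction of full scale. A call has 1 to 8 rows; each row shifts and turns the commanded pose from where the row before left it, along the tool's axes as they then stand; what a row does not reach is not made up. Full scale, the value 1, is 12 cm for a shift and 45 degrees for a turn. A row lasts 1/10 s, in which the tool goes at most 50 mm and 8.59 degrees, less where a joint would pass 70% of its speed; a pose out of reach is approached as far as the arm can. A call with a number of a shift or a turn outside -1 to 1 is refused whole. A call with a gripper value outside its range is refused whole. The fingers move at their own pace and stop on an object; the grip force is fixed at half the most. Time passes only in rows, so rows that do not move let the fingers close. It gives the time, the measured TCP pose, the force, the opening and the grip force at its end, in the units of the state.
- arm.sense(): the state, without advancing time (a new reading comes with each control period).
- viewer.read_camera(name): name is "scene" or "top"; returns a dict with "color" (480x640x3 uint8, blue, green, red), "camera_matrix" (3x3 intrinsics, pixels), "dist" ([k1, k2, p1, p2, k3] as OpenCV has them; the pictures are not rectified), "R" (3x3) and "t" (3): a world point X has camera coordinates R X + t. Camera axes: x right, y down, z forward; pixel columns grow to the right and rows downward; lengths in m; the calibration is good to about 2 mm. A picture is of the moment at which its call begins. There is no depth.
- arm.job_done(): hands the job in; it is judged then, once.
The state is a dict: "clock": time; "q": joint angles; "joint_velocities": joint speeds; "joint_efforts": joint torques, N m; "eef_pos": TCP position; "tcp_rot": TCP orientation; "ft_force": force on the tool from outside, world axes, zero at the start; "torque": the same for the moment, N m; "grip_width": finger opening in m; "grip_force": force on a finger pad.
Only numpy, scipy, OpenCV 4.12 (cv2) and the standard library are available. Lean on these libraries where they do the work, as an engineer would, in place of code of your own. Each camera call takes 0.05 s, during which the arm holds its last target. There are 200 camera calls.

TASK

The candles on the shelf have set off the grey smoke alarm: reset it with a fingertip. Push its orange shutter fully open by the upright fin, reach into the uncovered well and press the sunken red key all the way down, holding it for about half a second, then let the key come up and push the shutter fully shut again. Do not lift, tip or shove the alarm, and leave the candle glasses, the matchbox and the snuffer where they are.

Things in the scene. Friction and masses are not known exactly. Their poses are not given: they have to be found in the camera images.
- alarm: grey plastic smoke alarm lying loose on the shelf, about 0.75 kg: a flat box 120 (its x) by 190 (its y) by 50 mm high, black sounder slots on its +y end. Origin: centre of its underside; z up. It may slide if pushed with more than about 3 N sideways.
- well_mouth (a point): centre of the mouth of the well, level with the alarm's top face (50 mm above the shelf). The well is a straight-walled rectangular pit 52 mm along the alarm's x by 34 mm along its y, its floor 28 mm below the mouth. Axes as the alarm's. The shutter covers it while shut.
- key_top (a point): centre of the top face of the red key in the middle of the well, 30 mm along the alarm's x by 22 mm along its y; 20 mm below the mouth of the well at rest. Moves with the key.
- key (a joint): travel of the red key in m: 0 up, 0.005 fully down; grows straight down. A spring brings it back: 1.5 N starts it, 4 N holds it fully down.
- fin (a point): centre of the upright fin on the orange shutter. The fin is 40 mm along the alarm's x, 6 mm thick along its y and 22 mm tall; its centre lies 11 mm above the shutter plate's top and 15.5 mm above the alarm's top face. It stands at the +y end of the shutter plate (62 mm along x, 44 mm along y, 4 mm thick, flat on the alarm), 18 mm to the +y side of the plate's middle. Moves with the shutter.
- shutter (a joint): travel of the orange shutter in m along the alarm's +y: 0 fully shut (plate centred over the well), 0.05 fully open against its stop; the well is fully uncovered from 0.04. Starts shut or slightly ajar; about 1 N of friction, stays where it is left.
- votive1_mid (a point): clear glass candle holder, 60 mm across, 62 mm high, loose: point on its axis half-way up. Leave alone.
- votive2_mid (a point): second clear glass candle holder, same as the first. Leave alone.
- matchbox_mid (a point): closed wooden matchbox 65 x 105 (its y) x 22 mm, lying flat, loose: its centre. Leave alone.
- snuffer_mid (a point): stainless steel candle snuffer lying along its x, about 235 mm long, bell 26 mm across at its +x end, loose: point in the middle of its handle, 8 mm above the shelf. Leave alone.

How it is judged:
On the way, in this order (a step that is already met when the one before it is completed fails the run):
1. the shutter is open and the well uncovered (value of joint shutter above 0.04 m), for 0.1 s.
2. the red key is pressed all the way down and held there a moment (value of joint key above 0.0042 m), for 0.3 s.
3. the key is up and the shutter is shut again (value of joint key below 0.001 m and value of joint shutter below 0.004 m), for 0.1 s.
At the end, for the whole second after the job is handed in: shutter shut to within 4 mm, key up to within 1 mm, alarm at rest flat on the shelf within 30 mm of where it started, candle glasses, matchbox and snuffer within 20 mm of where they started (all of step 3 and distance of alarm from where it was at the start of the episode below 0.03 m and angle between alarm's own z axis and vertical below 0.05 rad and linear speed of alarm below 0.01 m/s and distance of each of votive1_mid, votive2_mid, matchbox_mid, snuffer_mid from where it was at the start of the episode below 0.02 m); the robot touches nothing.
It fails at once if the alarm is lifted or tipped (height (world z) of alarm above 0.01 m or angle between alarm's own z axis and vertical above 0.15 rad).
It fails at once if the alarm is shoved more than 30 mm (distance of alarm from where it was at the start of the episode above 0.03 m).
It fails at once if a candle glass, the matchbox or the snuffer is displaced, lifted or knocked over (distance of any of votive1_mid, votive2_mid, matchbox_mid, snuffer_mid from where it was at the start of the episode above 0.02 m).
It also fails if it takes over 54 s, if anything falls off the work surface, if the arm or the gripper's body presses on something with over 40 N, if the wrist force passes 120 N, or if a joint passes its speed limit or range.

## Working session

There is one attempt and no reset: what is moved stays moved. The work goes in short steps, Python scripts to look and compute and a tool call to move; the robot and the scene stay as the last step left them, time stands still between calls to the robot, and variables do not carry over. Pictures are saved under pics/ and viewed, at most 10 in all, crops included, and the job is handed in when it is done.

Besides the shell and the picture viewer there is one more tool, called as name([rows], argument=value, ...), one row to a line, values as JSON. carry_out: Moves the arm, as the interface text tells. Shift numbers are shares of 12 cm and turn numbers shares of 45 degrees, none past 1 either way. Its arguments: {"type":"object","properties":{"plan":{"type":"array","items":{"type":"array","items":{"type":"number"}}}},"required":["plan"]}

```bash
mkdir -p pics
cat > h.py <<'E'
import cv2, numpy as np
from station import arm, viewer
def shot(name, fn):
    c=viewer.read_camera(name); cv2.imwrite(fn,c["color"]); return c
def ray(c,px,z):
    K=np.array(c["camera_matrix"],float); d=np.array(c["dist"],float)
    n=cv2.undistortPoints(np.array(px,float).reshape(-1,1,2),K,d).reshape(-1,2)
    R=np.array(c["R"]);t=np.array(c["t"]);o=-R.T@t
    v=np.c_[n,np.ones(len(n))]@R
    return o+v*((z-o[2])/v[:,2])[:,None]
E
python3 - <<'E'
from h import *
for n in("top","scene"):
    c=shot(n,f"pics/{n}1.png"); print(-np.array(c["R"]).T@np.array(c["t"]))
s=arm.sense(); print(s["eef_pos"],s["tcp_rot"],s["ft_force"],s["clock"])
E
```

```text
[0.4976968  0.06497076 0.89963792]
[ 1.47771573 -0.05869065  0.68966344]
[ 0.18998005 -0.51587711  0.23819328] [ 9.84484284e-01  1.75471506e-01  2.41879535e-05 -6.66545232e-04] [-0.45724088  0.22687683  0.27991338] 0.1
```

View pics/top1.png

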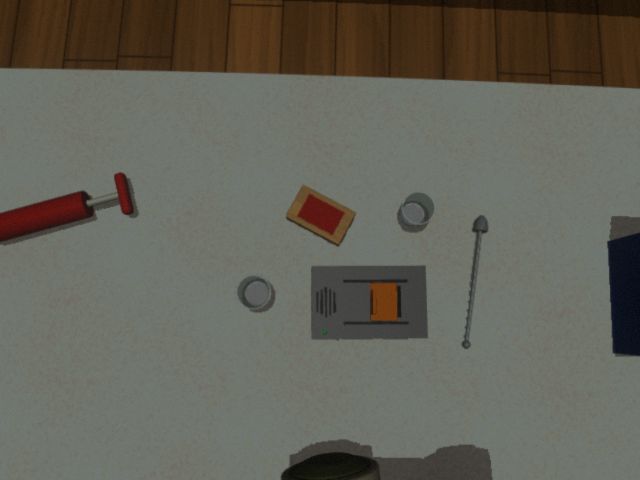

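View pics/scene1.png

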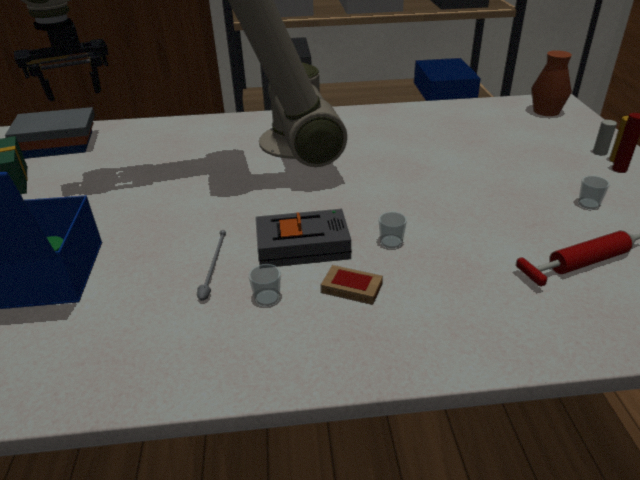

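The top view shows the alarm at about (369,302) with its slots (+y end) to the left and the orange shutter at about (386,301). The votives are at (257,293) and (415,212), the matchbox at (321,215) and the snuffer along x≈475. The scene view shows the fin on the shutter at about (298,222).

Run:
```python
from h import *
c=viewer.read_camera("top"); im=c["color"]; hsv=cv2.cvtColor(im,cv2.COLOR_BGR2HSV)
o=cv2.inRange(hsv,(5,180,90),(20,255,255)); o[:, :300]=0;o[:240]=0;o[350:]=0;o[:,450:]=0
g=cv2.inRange(im,(0,0,0),(100,100,100)); g[:255]=0;g[350:]=0;g[:,:300]=0;g[:,445:]=0
g=cv2.morphologyEx(cv2.bitwise_or(g,o),cv2.MORPH_CLOSE,np.ones((9,9)))
for m,z in((g,.05),(o,.054)):
    cs,_=cv2.findContours(m,0,2);k=max(cs,key=cv2.contourArea)
    r=cv2.minAreaRect(k);b=cv2.boxPoints(r);w=ray(c,b,z);print(r);print(w.round(4),w.mean(0).round(4))
    e=[np.linalg.norm(w[i]-w[(i+1)%4]).round(4) for i in range(4)];print(e)
    for i in range(2): d=w[(i+1)%4]-w[i];print(np.degrees(np.arctan2(d[1],d[0])))
big=cv2.resize(im[255:350,300:440],None,fx=5,fy=5,interpolation=2);cv2.imwrite("pics/crop1.png",big)
print("votives",ray(c,[(257,293),(415,212)],.03).round(3),"snuf",ray(c,[(481,224),(466,345)],.01).round(3),"match",ray(c,[(303,187),(355,213),(342,245),(287,216)],.022).round(3))
```

```text
((369.0, 302.5), (75.0, 116.0), 90.0)
[[ 0.5841  0.0759  0.05  ]
 [ 0.5894 -0.1177  0.05  ]
 [ 0.4659 -0.1177  0.05  ]
 [ 0.4613  0.0722  0.05  ]] [ 0.5252 -0.0218  0.05  ]
[np.float64(0.1937), np.float64(0.1235), np.float64(0.19), np.float64(0.1228)]
-88.41570252086832
179.97805424596788
((383.5, 301.0), (36.0, 25.0), 90.0)
[[ 0.5566 -0.0239  0.054 ]
 [ 0.5577 -0.0653  0.054 ]
 [ 0.4988 -0.0658  0.054 ]
 [ 0.4978 -0.0248  0.054 ]] [ 0.5277 -0.0449  0.054 ]
[np.float64(0.0414), np.float64(0.0589), np.float64(0.041), np.float64(0.0588)]
-88.47594459210319
-179.55918536256078
votives [[ 0.536  0.166  0.03 ]
 [ 0.683 -0.101  0.03 ]] snuf [[ 0.67  -0.223  0.01 ]
 [ 0.457 -0.194  0.01 ]] match [[0.724 0.094 0.022]
 [0.68  0.002 0.022]
 [0.623 0.024 0.022]
 [0.671 0.121 0.022]]
```

View pics/crop1.png

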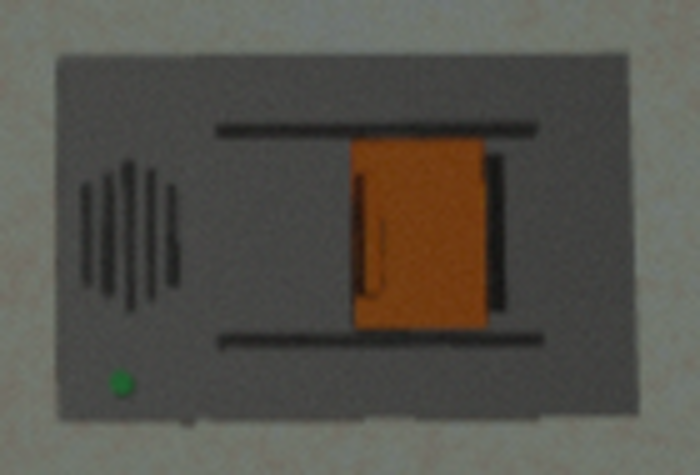

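The shutter is slightly ajar, with about 5 mm of well showing at its −y side. The alarm's yaw is about 1.4°. I'll shut the fingers, travel high to above the shutter and then turn the tool.

carry_out([
  [0,0.28,-0.19,0,0],
  [0,0.28,-0.19,0,0],
  [0,0.28,-0.19,0,0],
  [0,0.28,-0.19,0,0],
  [0,0.28,-0.19,0,0],
  [0,0.28,-0.19,0,0],
  [0,0.28,-0.19,0,0],
  [0,0.28,-0.19,0,0],
])

```text
clock: 0.95
eef_pos: [0.3799, -0.2505, 0.2387]
tcp_rot: [0.984, 0.175, -0.0, -0.0]
ft_force: [0.2, -0.5, -1.0]
grip_width: 0.0262
grip_force: 0.0
```

carry_out([
  [0,0.28,-0.19,0,0],
  [0,0.28,-0.19,0,0],
  [0,0.28,-0.19,0,0],
  [0,0.28,-0.19,0,0],
  [0,0.28,-0.19,0,0],
  [0,0.28,-0.19,0,0],
  [0,0,0,0,0],
])

```text
clock: 1.65
eef_pos: [0.5227, -0.0507, 0.2382]
tcp_rot: [0.984, 0.178, 0.0, -0.0]
ft_force: [-0.9, -1.6, -0.6]
grip_width: 0.0002
grip_force: 0.0
```

carry_out([
  [0,0,0,0,-0.19],
  [0,0,0,0,-0.19],
  [0,0,0,0,-0.19],
  [0,0,0,0,-0.19],
  [0,0,0,0,-0.19],
  [0,0,0,0,-0.19],
  [0,0,0,0,-0.19],
  [0,0,0,0,-0.19],
])

```text
clock: 2.45
eef_pos: [0.5208, -0.0546, 0.2386]
tcp_rot: [0.714, 0.7, -0.0, -0.0]
ft_force: [-0.1, -0.1, 0.2]
grip_width: 0.0004
grip_force: 0.0
```

carry_out([
  [0,0,0,0,-0.06],
  [0,0,0,0,0],
  [0,0,0,0,0],
])

```text
clock: 2.75
eef_pos: [0.5209, -0.0544, 0.2387]
tcp_rot: [0.7, 0.714, -0.0, -0.0]
ft_force: [-0.5, 0.4, -0.0]
grip_width: 0.0007
grip_force: 0.0
```

```bash
cat >> h.py <<'E'
def st():
    s=arm.sense(); x,y,z,w=s["tcp_rot"]
    from scipy.spatial.transform import Rotation as Ro
    M=Ro.from_quat(s["tcp_rot"]).as_matrix()
    print("t",s["clock"],"p",np.round(s["eef_pos"],4),"xaxis yaw",np.degrees(np.arctan2(M[1,0],M[0,0])).round(2),"zax",M[:,2].round(3),"F",np.round(s["ft_force"],2),"w",s["grip_width"])
    return s,M
E
python3 - <<'E'
from h import *
s,M=st(); print(np.round(s["q"],2))
c=shot("scene","pics/s2.png"); t=shot("top","pics/t2.png")
cv2.imwrite("pics/c2.png",cv2.resize(c["color"][100:310,180:440],None,fx=3,fy=2.8))
E
```

```text
t 2.75 p [ 0.5209 -0.0544  0.2387] xaxis yaw 91.2 zax [-0.  0. -1.] F [-0.47  0.4  -0.02] w 0.000700923191752817
[-0.33  0.33  1.37 -0.    1.44 -0.35]
```

View pics/c2.png

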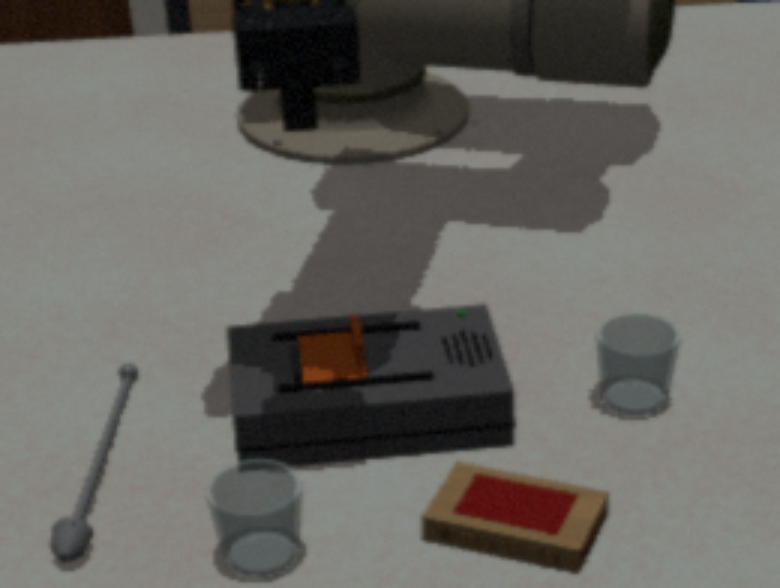

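The scene view shows the fin standing at the slot end of the plate, with its base corner at crop (367,379). The fingers are shut and hanging above. I'll shift by about +6 mm in x, go down to z≈0.09 and check from there.

carry_out([
  [0,0,0.05,0.3,0],
  [0,0,0,0.3,0],
  [0,0,0,0.3,0],
  [0,0,0,0.3,0],
  [0,0,0,0.04,0],
  [0,0,0,0,0],
])

```text
clock: 3.45
eef_pos: [0.5272, -0.054, 0.09]
tcp_rot: [0.699, 0.715, -0.0, -0.0]
ft_force: [0.3, -0.8, 0.2]
grip_width: 0.0006
grip_force: 0.0
```

Run:
```python
from h import *
s,M=st()
c=shot("scene","pics/s3.png")
print(ray(c,[(180+367/3,100+379/2.8),(180+303/3,100+383/2.8)],.054).round(4), ray(c,[(180+356/3,100+318/2.8)],.076).round(4))
def prj(P):
    return cv2.projectPoints(np.array(P,float),cv2.Rodrigues(np.array(c["R"]))[0],np.array(c["t"]),np.array(c["camera_matrix"]),np.array(c["dist"]))[0].reshape(-1,2)
print(prj([s["eef_pos"]]))
cv2.imwrite("pics/c3.png",cv2.resize(c["color"][150:280,230:380],None,fx=5,fy=4.5))
```

```text
t 3.45 p [ 0.5272 -0.054   0.09  ] xaxis yaw 91.29 zax [-0.001  0.    -1.   ] F [ 0.31 -0.78  0.2 ] w 0.0005579586606306553
[[ 0.5625 -0.0252  0.054 ]
 [ 0.5616 -0.0687  0.054 ]] [[ 0.5137 -0.0284  0.076 ]]
[[286.2525706  212.25887189]]
```

View pics/c3.png

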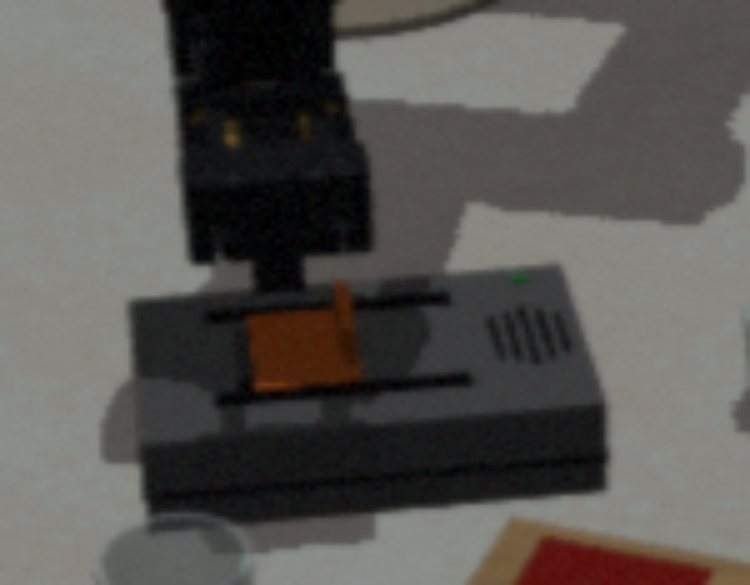

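The tip hangs above the plate, about 14 mm short of the fin at crop (345,320). I'll lower it and start pushing.

carry_out([
  [0,0,0,0.12,0],
  [0,0,0,0.11,0],
  [0,0,0,0,0],
  [0,0,0,0,0],
])

```text
clock: 3.9
eef_pos: [0.528, -0.0541, 0.064]
tcp_rot: [0.699, 0.715, 0.001, 0.001]
ft_force: [0.7, -0.8, 0.0]
grip_width: 0.0004
grip_force: 0.0
```

carry_out([
  [0,0.05,0,0,0],
  [0,0.05,0,0,0],
  [0,0.05,0,0,0],
  [0,0.05,0,0,0],
  [0,0.05,0,0,0],
  [0,0,0,0,0],
])

```text
clock: 4.5
eef_pos: [0.5264, -0.023, 0.0624]
tcp_rot: [0.699, 0.715, 0.0, -0.0]
ft_force: [0.4, -0.1, 0.3]
grip_width: 0.0005
grip_force: 0.0
```

carry_out([
  [0,0.05,0,0,0],
  [0,0.05,0,0,0],
  [0,0.05,0,0,0],
  [0,0,0,0,0],
])

```text
clock: 4.9
eef_pos: [0.526, -0.0051, 0.0623]
tcp_rot: [0.699, 0.715, 0.0, -0.0]
ft_force: [0.2, -0.6, 0.4]
grip_width: 0.0006
grip_force: 0.0
```

Run:
```python
from h import *
s,M=st()
c=shot("scene","pics/s4.png")
t=shot("top","pics/t4.png")
cv2.imwrite("pics/c4.png",np.vstack([cv2.resize(c["color"][190:280,230:370],(700,340)),cv2.resize(t["color"][255:350,300:440],(500,260),interpolation=2) if 0 else np.pad(cv2.resize(t["color"][255:350,300:440],(390,260)),((0,0),(0,310),(0,0)))]))
```

```text
t 4.9 p [ 0.526  -0.0051  0.0623] xaxis yaw 91.36 zax [-0.  0. -1.] F [ 0.18 -0.6   0.45] w 0.0006490478147076644
```

View pics/c4.png

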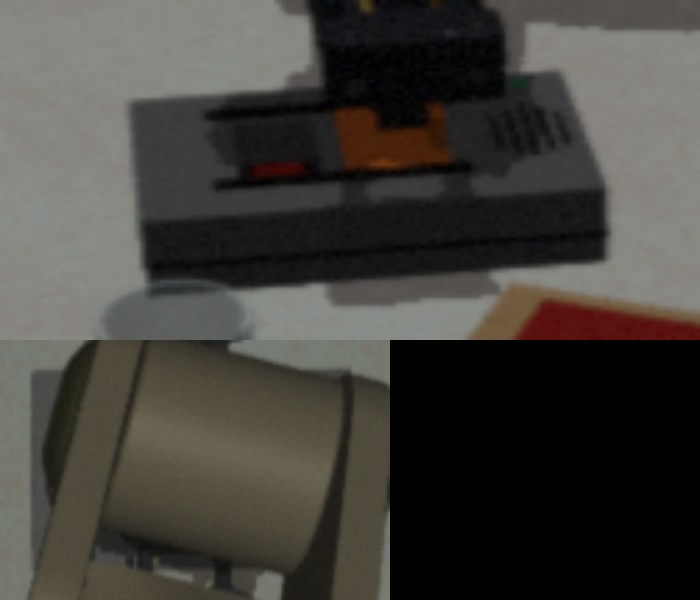

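The shutter has moved and the well is uncovered, with the red key showing at crop (280,170). I'll push the last few millimetres gently.

carry_out([
  [0,0.02,0,0,0],
  [0,0.02,0,0,0],
  [0,0,0,0,0],
])

```text
clock: 5.3
eef_pos: [0.5261, -0.0012, 0.0623]
tcp_rot: [0.699, 0.715, -0.0, 0.0]
ft_force: [-0.2, -2.6, -0.8]
grip_width: 0.0003
grip_force: 1.2
```

Run:
```python
from h import *
s,M=st()
c=shot("scene","pics/s5.png"); im=c["color"]; hsv=cv2.cvtColor(im,cv2.COLOR_BGR2HSV)
roi=np.zeros(im.shape[:2],np.uint8); roi[195:262,230:370]=255
r=cv2.bitwise_and(cv2.inRange(hsv,(0,150,50),(5,255,255))|cv2.inRange(hsv,(172,150,50),(180,255,255)),roi)
o=cv2.bitwise_and(cv2.inRange(hsv,(6,150,70),(20,255,255)),roi)
for m,z in((r,.03),(o,.054)):
    k=max(cv2.findContours(m,0,2)[0],key=cv2.contourArea);b=cv2.boundingRect(k);print(b,cv2.contourArea(k))
    h=cv2.approxPolyDP(k,1.5,True)[:,0];print(np.c_[h,ray(c,h,z).round(4)])
# gap between plate -y edge / alarm edges: near top corners of alarm
print(ray(c,[(230+147/5,190+222*90/340),(230+605/5,190+188*90/340),(230+132/5,190+103*90/340)],.05).round(4))
```

```text
t 5.3 p [ 0.5261 -0.0012  0.0623] xaxis yaw 91.31 zax [ 0. -0. -1.] F [-0.23 -2.56 -0.84] w 0.0003209204268349279
(281, 233, 10, 3) 12.5
[[ 2.810e+02  2.340e+02  5.166e-01 -6.860e-02  3.000e-02]
 [ 2.870e+02  2.350e+02  5.221e-01 -5.610e-02  3.000e-02]
 [ 2.900e+02  2.330e+02  5.155e-01 -4.940e-02  3.000e-02]]
(300, 220, 21, 14) 145.5
[[ 3.000e+02  2.200e+02  5.048e-01 -2.610e-02  5.400e-02]
 [ 3.020e+02  2.330e+02  5.539e-01 -2.530e-02  5.400e-02]
 [ 3.200e+02  2.310e+02  5.518e-01  1.200e-02  5.400e-02]
 [ 3.160e+02  2.280e+02  5.397e-01  4.900e-03  5.400e-02]
 [ 3.160e+02  2.250e+02  5.286e-01  5.900e-03  5.400e-02]
 [ 3.080e+02  2.260e+02  5.300e-01 -1.100e-02  5.400e-02]
 [ 3.040e+02  2.200e+02  5.060e-01 -1.770e-02  5.400e-02]]
[[ 0.5915 -0.1131  0.05  ]
 [ 0.5859  0.0717  0.05  ]
 [ 0.4748 -0.1186  0.05  ]]
```

The reaction of −2.6 N says the shutter is against its stop, so the well centre is at about y≈−0.056, x≈0.529. I'll back off, lift and move over the well.

carry_out([
  [0,-0.04,0,0,0],
  [0,0,0,-0.15,0],
  [0,0,0,-0.15,0],
  [0,-0.14,0.02,0,0],
  [0,-0.14,0,0,0],
  [0,-0.14,0,0,0],
  [0,0,0,0.1,0],
  [0,0,0,0,0],
])

```text
clock: 6.15
eef_pos: [0.5287, -0.0558, 0.0847]
tcp_rot: [0.699, 0.715, -0.001, -0.002]
ft_force: [-0.6, 0.1, -0.0]
grip_width: 0.0003
grip_force: 0.0
```

Run:
```python
from h import *
s,M=st()
c=shot("scene","pics/s6.png")
K=cv2.Rodrigues(np.array(c["R"]))[0]
P=[[s["eef_pos"][0],s["eef_pos"][1],.05]]+[[.5285+a,-.056+b,.05] for a in(-.026,.026) for b in(-.017,.017)]
p=cv2.projectPoints(np.array(P),K,np.array(c["t"]),np.array(c["camera_matrix"]),np.array(c["dist"]))[0].reshape(-1,2);print(p.round(1))
b=cv2.resize(c["color"][190:270,250:340],(765,600*765//765),interpolation=2)
sx,sy=765/90,600/80
for u,v in p: cv2.circle(b,(int((u-250+.5)*sx),int((v-190+.5)*sy)),3,(255,255,0),-1)
cv2.imwrite("pics/c6.png",cv2.convertScaleAbs(b,alpha=1.8))
```

```text
t 6.15 p [ 0.5287 -0.0558  0.0847] xaxis yaw 91.26 zax [-0.003  0.001 -1.   ] F [-0.58  0.07 -0.02] w 0.0002892404222062978
[[286.7 228.9]
 [278.  222.7]
 [294.  221.4]
 [278.9 236.6]
 [295.5 235.3]]
```

View pics/c6.png

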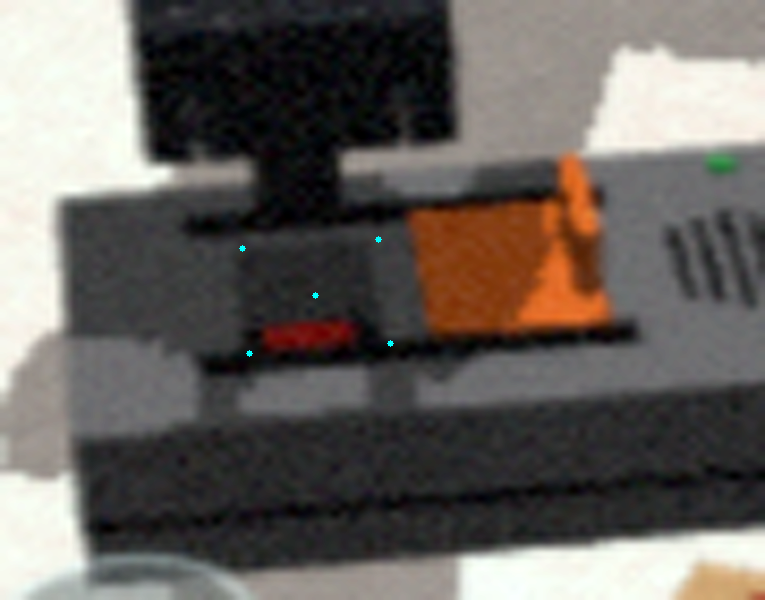

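The predicted well corners fall on the visible well to within about 1 mm, so I'll go in.

carry_out([
  [0,0,0,0.15,0],
  [0,0,0,0.13,0],
  [0,0,0,0.1,0],
  [0,0,0,0,0],
])

```text
clock: 6.6
eef_pos: [0.5289, -0.0554, 0.0395]
tcp_rot: [0.699, 0.715, -0.001, -0.001]
ft_force: [-0.1, -0.2, 0.6]
grip_width: 0.0005
grip_force: 0.0
```

carry_out([
  [0,0,0,0.03,0],
  [0,0,0,0.03,0],
  [0,0,0,0.02,0],
  [0,0,0,0,0],
])

```text
clock: 7.0
eef_pos: [0.5296, -0.0562, 0.0311]
tcp_rot: [0.699, 0.715, 0.0, -0.0]
ft_force: [-0.0, -0.1, -0.2]
grip_width: 0.0005
grip_force: 0.0
```

carry_out([
  [0,0,0,0.02,0],
  [0,0,0,0.02,0],
  [0,0,0,0,0],
])

```text
clock: 7.3
eef_pos: [0.5298, -0.0563, 0.0264]
tcp_rot: [0.699, 0.715, 0.0, 0.0]
ft_force: [-0.4, -0.3, 3.4]
grip_width: 0.0001
grip_force: 1.7
```

carry_out([
  [0,0,0,0.015,0],
  [0,0,0,0,0],
])

```text
clock: 7.5
eef_pos: [0.5298, -0.0563, 0.0253]
tcp_rot: [0.699, 0.715, 0.0, 0.0]
ft_force: [-0.9, -0.2, 10.3]
grip_width: 0.0006
grip_force: 5.0
```

10 N at z≈0.025 means the key is bottomed. I'll hold it, then rise and cross to the +y side of the fin.

carry_out([
  [0,0,0,0,0],
  [0,0,0,0,0],
  [0,0,0,0,0],
  [0,0,0,0,0],
  [0,0,0,0,0],
  [0,0,0,0,0],
])

```text
clock: 8.1
eef_pos: [0.5298, -0.0563, 0.0253]
tcp_rot: [0.699, 0.715, 0.0, 0.0]
ft_force: [-1.7, 0.0, 10.8]
grip_width: 0.0004
grip_force: 5.2
```

carry_out([
  [0,0,0,-0.1,0],
  [0,0,0,-0.2,0],
  [0,0,0,-0.28,0],
  [0,0,0,0,0],
  [0,0,0,0,0],
])

```text
clock: 8.6
eef_pos: [0.5296, -0.0562, 0.0946]
tcp_rot: [0.699, 0.715, 0.0, 0.0]
ft_force: [0.0, 0.4, -0.1]
grip_width: 0.0005
grip_force: 0.0
```

carry_out([
  [0,0.19,0,0,0],
  [0,0.19,0,0,0],
  [0,0.19,0,0,0],
  [0,0.2,0,0,0],
  [0,0,0,0.14,0],
  [0,0,0,0.13,0],
  [0,0,0,0,0],
  [0,0,0,0,0],
])

```text
clock: 9.4
eef_pos: [0.5272, 0.0361, 0.0613]
tcp_rot: [0.699, 0.715, -0.001, -0.001]
ft_force: [-0.3, 0.7, 0.1]
grip_width: 0.0008
grip_force: 0.0
```

Run:
```python
from h import *
st()
c=shot("scene","pics/s7.png")
cv2.imwrite("pics/c7.png",cv2.convertScaleAbs(cv2.resize(c["color"][180:270,240:360],(720,540),interpolation=2),alpha=1.8))
```

```text
t 9.4 p [0.5272 0.0361 0.0613] xaxis yaw 91.31 zax [-0.002  0.    -1.   ] F [-0.3   0.66  0.06] w 0.000825862502218055
```

View pics/c7.png

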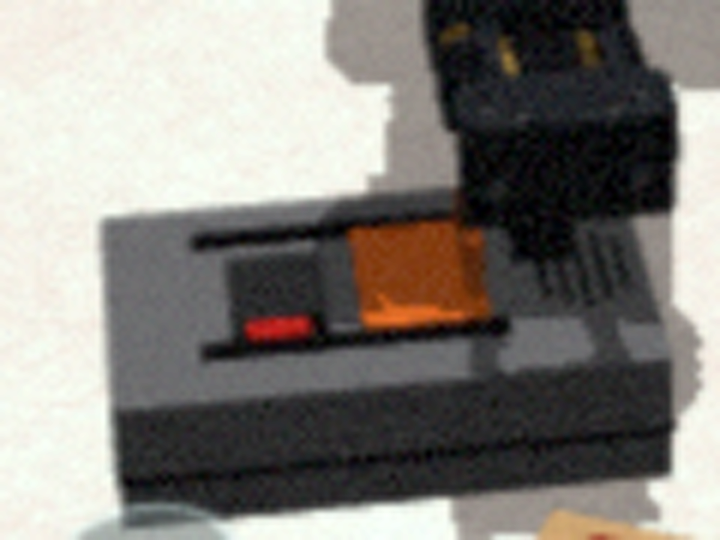

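The tip stands on the +y side of the fin (tip at crop x≈545, fin at ≈475). I'll push the shutter shut, then take the last millimetres by force.

carry_out([
  [0,-0.06,0,0,0],
  [0,-0.06,0,0,0],
  [0,-0.06,0,0,0],
  [0,-0.06,0,0,0],
  [0,-0.06,0,0,0],
  [0,-0.06,0,0,0],
  [0,-0.06,0,0,0],
  [0,-0.06,0,0,0],
])

```text
clock: 10.25
eef_pos: [0.5288, -0.0221, 0.0617]
tcp_rot: [0.699, 0.715, 0.0, -0.0]
ft_force: [1.2, 2.5, 0.7]
grip_width: 0.0006
grip_force: 0.6
```

carry_out([
  [0,0,0,0,0],
  [0,-0.02,0,0,0],
  [0,0,0,0,0],
])

```text
clock: 10.55
eef_pos: [0.5287, -0.0239, 0.0616]
tcp_rot: [0.699, 0.715, -0.0, -0.0]
ft_force: [-0.1, 0.2, 0.5]
grip_width: 0.0006
grip_force: 0.0
```

carry_out([
  [0,-0.015,0,0,0],
  [0,0,0,0,0],
])

```text
clock: 10.75
eef_pos: [0.5288, -0.0251, 0.0617]
tcp_rot: [0.699, 0.715, 0.0, -0.0]
ft_force: [0.1, 4.9, 0.1]
grip_width: 0.0007
grip_force: 2.2
```

carry_out([
  [0,-0.01,0,0,0],
  [0,0,0,0,0],
])

```text
clock: 10.95
eef_pos: [0.5288, -0.0263, 0.0617]
tcp_rot: [0.699, 0.715, 0.0, -0.0]
ft_force: [0.1, 5.2, -0.1]
grip_width: 0.0002
grip_force: 2.4
```

carry_out([
  [0,0.08,0,0,0],
  [0,0.08,0,0,0],
  [0,0,0,-0.3,0],
  [0,0,0,-0.3,0],
  [0,0,0,-0.4,0],
  [0,0,0,-0.4,0],
  [0,0,0,0,0],
])

```text
clock: 11.65
eef_pos: [0.5305, -0.0074, 0.2359]
tcp_rot: [0.699, 0.715, 0.003, 0.005]
ft_force: [0.8, 0.1, 0.7]
grip_width: 0.0002
grip_force: 0.0
```

carry_out([
  [0,-0.4,-0.2,0,0],
  [0,-0.4,-0.2,0,0],
  [0,-0.4,-0.2,0,0],
  [0,-0.4,-0.2,0,0],
  [0,-0.4,-0.2,0,0],
  [0,-0.4,-0.2,0,0],
  [0,-0.4,-0.2,0,0],
  [0,0,0,0,0],
])

```text
clock: 12.45
eef_pos: [0.3771, -0.3283, 0.2288]
tcp_rot: [0.701, 0.713, -0.001, -0.0]
ft_force: [0.1, 0.7, -0.5]
grip_width: 0.0004
grip_force: 0.0
```

Run:
```python
from h import *
st()
c=shot("top","pics/t8.png"); a=cv2.imread("pics/top1.png")
f=lambda i:cv2.convertScaleAbs(cv2.resize(i[170:360,230:500],(710,500),interpolation=2),alpha=1.6)
g=lambda i:cv2.convertScaleAbs(cv2.resize(i[180:350,235:495],(455,297),interpolation=2),alpha=1.6)
cv2.imwrite("pics/c8.png",np.vstack([g(a),g(c["color"])]))
hsv=cv2.cvtColor(c["color"],cv2.COLOR_BGR2HSV);o=cv2.inRange(hsv,(5,180,90),(20,255,255)); o[:,:300]=0;o[:240]=0;o[350:]=0;o[:,450:]=0
k=max(cv2.findContours(o,0,2)[0],key=cv2.contourArea);b=cv2.boxPoints(cv2.minAreaRect(k));w=ray(c,b,.054);print(w.round(4),w.mean(0))
```

```text
t 12.45 p [ 0.3771 -0.3283  0.2288] xaxis yaw 90.98 zax [-0.001 -0.001 -1.   ] F [ 0.13  0.68 -0.54] w 0.00040699204101363255
[[ 0.5553 -0.0355  0.054 ]
 [ 0.5564 -0.0786  0.054 ]
 [ 0.4975 -0.0789  0.054 ]
 [ 0.4964 -0.0363  0.054 ]] [ 0.526406   -0.05732446  0.054     ]
```

View pics/c8.png

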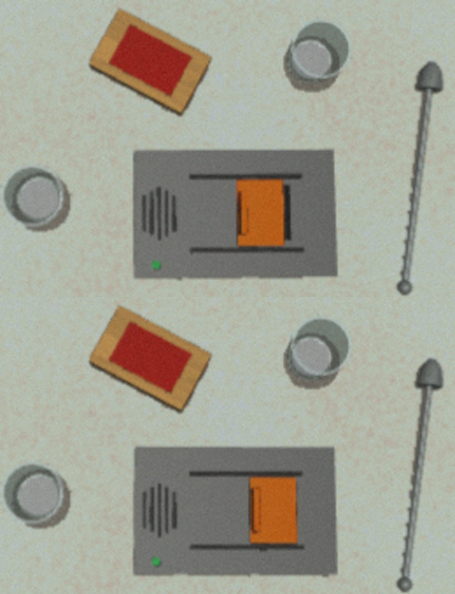

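The shutter is shut: the plate now overlaps the well's −y edge by about 5 mm. The alarm and the other items look unmoved against the first picture, and the arm is clear.

```bash
python3 -c "
from station import arm
print(arm.job_done())"
```

```text
the job is handed in; nothing more can be done
None
```

I handed the job in: shutter opened to its stop, key pressed fully down (about 10 N) and held over half a second, shutter pushed fully shut; the last picture shows the other items unmoved, but I got no verdict back.

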